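Flip the stock tags on the offcut bins

TASK

Each bin on the stock board has a hinged wooden tag in front of it, with a round disc on one face and a straight bar on the other. With a fingertip, push tags over where needed so that every bin filled to its rim shows the disc uppermost on its tag and every other bin, empty or only partly filled, shows the bar, each tag fully over against its stop. Pick nothing up, and leave the bins and the other things on the bench where they are.

Things in the scene. Friction and masses are not known exactly. Their poses are not given: they have to be found in the camera images.
- board: plywood stock board fixed on the table, 350 (x) x 520 (y) x 12 mm, origin at the centre of its underside, x away from the robot, y along the rows. The tags' hinges stand at x = -75 mm, the bins' centres at x = +100 mm, both at y = -157.5, -52.5, 52.5 and 157.5 mm, in an order that changes; a 30 mm high rail runs behind the bins
- hinge_a (a point): hinge of tag_a, fixed to the board: middle of its pin, 30 mm above the board's top, 42 above the table. x points to the bins, y along the pin and the row, z up. Its bin is centred 175 mm along +x; the hinges are 105 mm apart in one line. The metal bracket round it is 50 (x) x 70 (y) mm and ends 14 mm above the pin
- tag_a (a joint): wooden flip tag, serving the bin straight behind it. 0 = leaning 45 degrees to the robot, bar face up; 1.57 = leaning 45 degrees to the bins, disc face up; both are end stops, 0.785 is upright. Leaf 54 mm wide, 5 thick, free edge 75 mm from the hinge (53 above and 53 out at either stop). About 50 g, swings freely: pushed past upright it falls the rest of the way
- hinge_b (a point): hinge of tag_b, fixed to the board: middle of its pin, 30 mm above the board's top, 42 above the table. x points to the bins, y along the pin and the row, z up. Its bin is centred 175 mm along +x; the hinges are 105 mm apart in one line. The metal bracket round it is 50 (x) x 70 (y) mm and ends 14 mm above the pin
- tag_b (a joint): wooden flip tag, serving the bin straight behind it. 0 = leaning 45 degrees to the robot, bar face up; 1.57 = leaning 45 degrees to the bins, disc face up; both are end stops, 0.785 is upright. Leaf 54 mm wide, 5 thick, free edge 75 mm from the hinge (53 above and 53 out at either stop). About 50 g, swings freely: pushed past upright it falls the rest of the way
- hinge_c (a point): hinge of tag_c, fixed to the board: middle of its pin, 30 mm above the board's top, 42 above the table. x points to the bins, y along the pin and the row, z up. Its bin is centred 175 mm along +x; the hinges are 105 mm apart in one line. The metal bracket round it is 50 (x) x 70 (y) mm and ends 14 mm above the pin
- tag_c (a joint): wooden flip tag, serving the bin straight behind it. 0 = leaning 45 degrees to the robot, bar face up; 1.57 = leaning 45 degrees to the bins, disc face up; both are end stops, 0.785 is upright. Leaf 54 mm wide, 5 thick, free edge 75 mm from the hinge (53 above and 53 out at either stop). About 50 g, swings freely: pushed past upright it falls the rest of the way
- hinge_d (a point): hinge of tag_d, fixed to the board: middle of its pin, 30 mm above the board's top, 42 above the table. x points to the bins, y along the pin and the row, z up. Its bin is centred 175 mm along +x; the hinges are 105 mm apart in one line. The metal bracket round it is 50 (x) x 70 (y) mm and ends 14 mm above the pin
- tag_d (a joint): wooden flip tag, serving the bin straight behind it. 0 = leaning 45 degrees to the robot, bar face up; 1.57 = leaning 45 degrees to the bins, disc face up; both are end stops, 0.785 is upright. Leaf 54 mm wide, 5 thick, free edge 75 mm from the hinge (53 above and 53 out at either stop). About 50 g, swings freely: pushed past upright it falls the rest of the way
- bin_full_1: open grey plastic stock bin, 110 (x) x 86 (y) x 60 mm high, loose, standing on the board; origin at the centre of its underside, z up, x away from the robot. FULL: heaped with plaster offcuts up to and a little over its rim (up to 76 mm above its underside)
- bin_full_2: open grey plastic stock bin, 110 (x) x 86 (y) x 60 mm high, loose, standing on the board; origin at the centre of its underside, z up, x away from the robot. FULL: heaped with plaster offcuts up to and a little over its rim (up to 76 mm above its underside)
- bin_part: open grey plastic stock bin, 110 (x) x 86 (y) x 60 mm high, loose, standing on the board; origin at the centre of its underside, z up, x away from the robot. NOT full: only two plaster offcuts lie on its floor
- bin_empty: open grey plastic stock bin, 110 (x) x 86 (y) x 60 mm high, loose, standing on the board; origin at the centre of its underside, z up, x away from the robot. NOT full: nothing in it
- plumb_weight: small brass weight, 22 mm across and 40 mm high, standing on the board between two tags, on the robot's side of the hinges; origin at the centre of its underside. Not part of the job
- stone_sample: small marble block, 22 x 22 x 36 mm high, standing on the board between two tags, on the bins' side of the hinges; origin at the centre of its underside. Not part of the job
- chisel: chisel with a handle, 190 mm long, lying on the board beyond its left-hand tag, its long axis is x; origin at its underside. Not part of the job
- mallet: mallet, 200 mm long, lying on the table left of the board; its handle runs along x; origin at its underside. Not part of the job
- water_bottle: water bottle, 68 mm across and 200 mm high, standing on the table right of the board; origin at the centre of its underside. Not part of the job
- slip_pot: white open pot, 80 mm across and 90 mm high, standing on the table left of the board; origin at the centre of its underside. Not part of the job
- sanding_block: cork sanding block, 110 x 65 x 35 mm high, on the table right of the board; origin at the centre of its underside. Not part of the job

How it is judged:
At the end, for the whole second after the job is handed in: The tags in front of the two full bins lean towards the bins, disc face up (joint above 1.4 rad), those in front of the part-filled and the empty bin lean towards the robot, bar face up (joint below 0.17 rad); no bin has moved 20 mm and no other loose thing 30 mm (((y of bin_full_1 in the frame of hinge_a between -0.05 and 0.05 m and value of joint tag_a above 1.4 rad) or (y of bin_full_1 in the frame of hinge_b between -0.05 and 0.05 m and value of joint tag_b above 1.4 rad) or (y of bin_full_1 in the frame of hinge_c between -0.05 and 0.05 m and value of joint tag_c above 1.4 rad) or (y of bin_full_1 in the frame of hinge_d between -0.05 and 0.05 m and value of joint tag_d above 1.4 rad)) and ((y of bin_full_2 in the frame of hinge_a between -0.05 and 0.05 m and value of joint tag_a above 1.4 rad) or (y of bin_full_2 in the frame of hinge_b between -0.05 and 0.05 m and value of joint tag_b above 1.4 rad) or (y of bin_full_2 in the frame of hinge_c between -0.05 and 0.05 m and value of joint tag_c above 1.4 rad) or (y of bin_full_2 in the frame of hinge_d between -0.05 and 0.05 m and value of joint tag_d above 1.4 rad)) and ((y of bin_part in the frame of hinge_a between -0.05 and 0.05 m and value of joint tag_a below 0.17 rad) or (y of bin_part in the frame of hinge_b between -0.05 and 0.05 m and value of joint tag_b below 0.17 rad) or (y of bin_part in the frame of hinge_c between -0.05 and 0.05 m and value of joint tag_c below 0.17 rad) or (y of bin_part in the frame of hinge_d between -0.05 and 0.05 m and value of joint tag_d below 0.17 rad)) and ((y of bin_empty in the frame of hinge_a between -0.05 and 0.05 m and value of joint tag_a below 0.17 rad) or (y of bin_empty in the frame of hinge_b between -0.05 and 0.05 m and value of joint tag_b below 0.17 rad) or (y of bin_empty in the frame of hinge_c between -0.05 and 0.05 m and value of joint tag_c below 0.17 rad) or (y of bin_empty in the frame of hinge_d between -0.05 and 0.05 m and value of joint tag_d below 0.17 rad)) and distance of each of bin_full_1, bin_full_2, bin_part, bin_empty from where it was at the start of the episode below 0.02 m and distance of each of plumb_weight, stone_sample, chisel, mallet, water_bottle, slip_pot, sanding_block from where it was at the start of the episode below 0.03 m); the robot touches nothing.
It fails at once if a stock bin is picked up or shoved out of its place (over 20 mm) (distance of any of bin_full_1, bin_full_2, bin_part, bin_empty from where it was at the start of the episode above 0.02 m).
It fails at once if one of the other loose things is picked up, knocked over or shoved (over 30 mm, or tipped over 0.5 rad for the standing ones) (distance of any of plumb_weight, stone_sample, chisel, mallet, water_bottle, slip_pot, sanding_block from where it was at the start of the episode above 0.03 m or angle between any of plumb_weight, stone_sample, water_bottle, slip_pot's own z axis and vertical above 0.5 rad).
It also fails if it takes over 48 s, if anything falls off the work surface, if the arm or the gripper's body presses on something with over 40 N, if the wrist force passes 120 N, or if a joint passes its speed limit or range.

ROBOT

A 6-joint arm with a two-finger parallel gripper is mounted at the origin on the work surface. World frame = base frame: x ahead of the robot, y to its left, z up, the work surface at z = 0. Lengths are in m, angles in rad, forces in N, time in s.
With the tool pointing down it reaches from about 0.325 to 0.925 m from the base axis. Payload 3.1 kg.
Tool frame: the origin (TCP) lies midway between the tips of the shut fingers; the grasp point (between the pads) lies 19 mm behind it (robot.pinch_z is the distance from the TCP to the grasp point, in m); z points along the fingers, y is the line along which they close (so a half turn about z gives the same grasp; the last joint's range is limited). The gripper opens to 85 mm and grips with 20 to 120 N. Pads are 22 mm wide; open, the fingers measure 114 mm over their backs; the gripper's body (76 mm by 85 mm) begins 54 mm behind the grasp point. The pads swing forward as they close: fully open they stand 13 mm farther back than shut.
Start: joints at [-1.34, 0.217, 1.613, -0, 1.311, -0.112], TCP at [0.21, -0.589, 0.231] pointing down, gripper open.
Joint ranges: [-2.75, 2.75], [-0.78, 2.1], [0.31, 2.55], [-1.13, 4.27], [0.13, 2.63], [-2.58, 2.58]. Speed limits (rad/s): [2.79, 2.79, 3.14, 3.14, 3.14, 3.14].

INTERFACE

Orientations are given as a unit quaternion [x, y, z, w].
In Python, from rig import robot, job, camera, camera_info gives the robot as it stands (robot), with the cameras as plain functions and the job (job).
- The arm moves only by the tool shift_gripper, called after "Call:" as a command line: name --argument value ..., lists and objects as JSON in quotes. Schema: {"type":"object","properties":{"steps":{"type":"array","items":{"type":"number"},"minItems":7,"maxItems":56},"only":{"type":"string"},"quiet":{"type":"boolean"},"lines":{"type":"string"}},"required":["steps"],"additionalProperties":false}. steps is one flat list of numbers that holds 1 to 8 rows one after another, with no inner brackets; each row has 7 numbers: a rotation vector rx, ry, rz in parts of the range, where 1.0 means pi rad, then dx, dy, dz in shares of the most that a row can go, 1 being 50 mm, then the finger opening in m; each row shifts and turns the commanded pose from where the row before left it, along the tool's axes as they then stand; what a row does not reach is not made up. A row lasts 1/10 s, in which the tool goes at most 0.05 m and 0.15 rad, less where a joint would pass 70% of its speed; a pose out of reach is approached as far as the arm can. The fingers move at their own pace and stop on an object; the grip force is fixed at half the most. Time passes only in rows, so rows that do not move let the fingers close. The tool returns the time, the measured TCP pose, the force, the opening and the grip force at its end. only (a regular expression) keeps the lines of the reply that match it, lines (a string "A,B") keeps lines A to B, and quiet returns only ok. Shift and turn numbers lie between -1 and 1, and a call with a number outside is refused. Input that does not fit is refused with a message, and nothing moves.
- robot.get_state(): the state, without advancing time (a new reading comes with each control period).
- camera(name): name is "side" or "top"; returns the picture (384x512x3 uint8, blue, green, red); there is no depth.
- camera_info(name): a dict with "mtx" (3x3 intrinsics, pixels), "origin" and "rotation" of the camera in the world. Camera axes: x right, y down, z forward; pixel columns grow to the right and rows downward; lengths in m; the calibration is good to about 2 mm. A picture is of the moment at which its call begins. camera_info takes no time and is no camera call.
- job.sign_off(): hands the job in; it is judged then, once.
The state is a dict: "t": time; "q": joint angles; "qvel": joint speeds; "tau": joint torques, N m; "tcp_pos": TCP position; "tool_rot": TCP orientation; "ft_force": force on the tool from outside, world axes, zero at the start; "ft_torque": the same for the moment, N m; "opening": finger opening in m; "finger_force": force on a finger pad.
Only numpy, scipy, OpenCV 4.12 (cv2) and the standard library are available. Lean on these libraries where they do the work, as an engineer would, in place of code of your own. Each camera call takes 0.05 s, during which the arm holds its last target. There are 200 camera calls.

## Working session

There is one attempt and no reset: what is moved stays moved. The work goes in short steps, Python scripts to look and compute and a tool call to move; the robot and the scene stay as the last step left them, time stands still between calls to the robot, and variables do not carry over. Pictures are saved under pics/ and viewed, at most 10 in all, crops included, and the job is handed in when it is done.

```bash
mkdir -p pics; ls; python3 - <<'E'
from rig import robot, job, camera, camera_info
import cv2
for n in("top","side"):
    cv2.imwrite(f"pics/{n}0.png",camera(n)); i=camera_info(n); print(n,i)
s=robot.get_state();print(s['t'],s['tcp_pos'],s['tool_rot'],s['opening'])
E
```

```text
pics
rig.py
top {'mtx': array([[356.02888349,   0.        , 258.15578417],
       [  0.        , 356.02888349, 189.87820807],
       [  0.        ,   0.        ,   1.        ]]), 'origin': array([ 0.48612118, -0.00959513,  1.03507901]), 'rotation': array([ 0.71290932, -0.69885564,  0.04330567, -0.03854507])}
side {'mtx': array([[391.77334207,   0.        , 247.71108774],
       [  0.        , 391.77334207, 193.11360029],
       [  0.        ,   0.        ,   1.        ]]), 'origin': array([-0.0085732 ,  0.67830579,  0.58795284]), 'rotation': array([-0.31282152,  0.80272616, -0.47354771,  0.18310097])}
0.1 [ 0.20991159 -0.58791634  0.23009027] [ 9.85348954e-01  1.70546900e-01 -7.75515921e-05 -1.08998089e-03] 0.08529989538948389
```

View pics/top0.png

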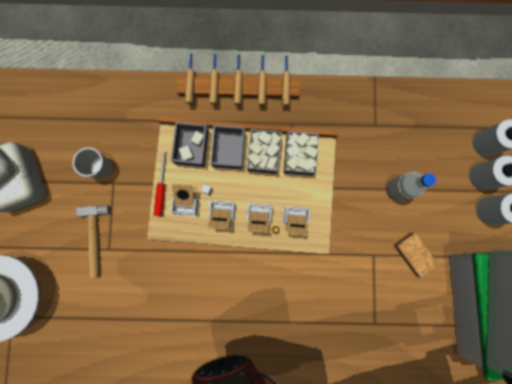

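View pics/side0.png

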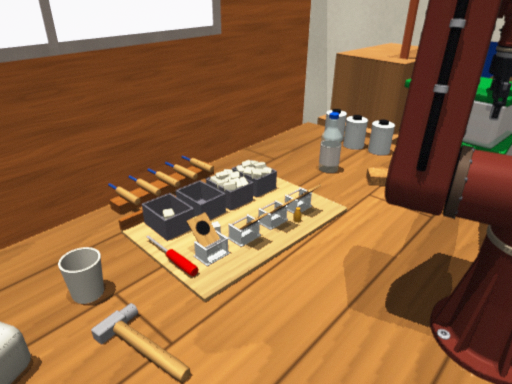

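The top view shows four bins at (190,145), (228,148), (265,152) and (301,153), which are part-filled, empty, full and full. The left tag at (185,195) leans to the bins with its disc up. The other three, near (222,215), (260,218) and (297,220), lean to the robot. The brass weight is at (276,230), between the two right tags, and the marble is at (207,189). I'll measure next.

```bash
cat > h.py <<'E'
import cv2,numpy as np
from rig import robot, job, camera, camera_info
from scipy.spatial.transform import Rotation as R
def ray(n,p,z):
    i=camera_info(n); p=np.atleast_2d(p)
    d=R.from_quat(i['rotation']).apply((np.linalg.inv(i['mtx'])@np.c_[p,np.ones(len(p))].T).T)
    o=i['origin']; return (o+d*((z-o[2])/d[:,2])[:,None])
def proj(n,P):
    i=camera_info(n); c=R.from_quat(i['rotation']).inv().apply(np.atleast_2d(P)-i['origin'])@i['mtx'].T
    return c[:,:2]/c[:,2:]
E
python3 - <<'E'
from h import *
im=cv2.imread('pics/top0.png'); hsv=cv2.cvtColor(im,cv2.COLOR_BGR2HSV)
print(hsv[230,170],hsv[200,320],hsv[260,250],hsv[100,350])
m=cv2.inRange(hsv,(12,60,185),(30,150,255)); m[:, :140]=0;m[:,345:]=0;m[:118]=0;m[262:]=0
m=cv2.morphologyEx(m,cv2.MORPH_OPEN,np.ones((3,3)))
c=max(cv2.findContours(m,0,2)[0],key=cv2.contourArea)
box=cv2.boxPoints(cv2.minAreaRect(cv2.convexHull(c)));print(box);W=ray('top',box,.012);print(W.round(4),[np.linalg.norm(W[i]-W[i-1]).round(3) for i in range(4)])
a=cv2.resize(im[115:260,140:345],None,fx=3.9,fy=3.9,interpolation=2)[:, :800]
s=cv2.resize(cv2.imread('pics/side0.png')[150:300,110:355],None,fx=3.2,fy=3.2,interpolation=2)
cv2.imwrite('pics/ct.png',a);cv2.imwrite('pics/cs.png',s)
E
```

```text
[ 19 115 193] [ 23 105 206] [ 15 152 163] [ 16 151 125]
[[147.48749 238.46547]
 [156.47485 125.08641]
 [336.76883 139.378  ]
 [327.78146 252.75706]]
[[ 0.4599  0.2963  0.012 ]
 [ 0.7914  0.2882  0.012 ]
 [ 0.7597 -0.244   0.012 ]
 [ 0.4295 -0.2165  0.012 ]] [np.float64(0.514), np.float64(0.332), np.float64(0.533), np.float64(0.331)]
```

View pics/ct.png

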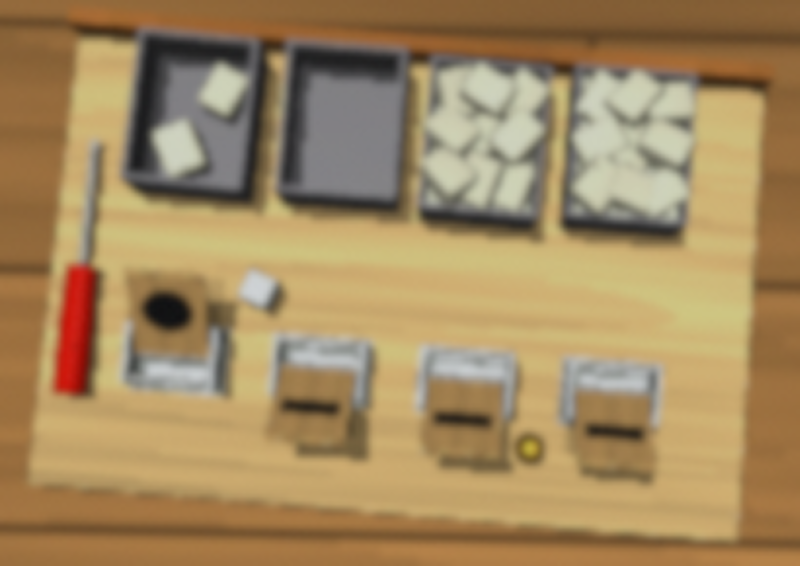

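View pics/cs.png

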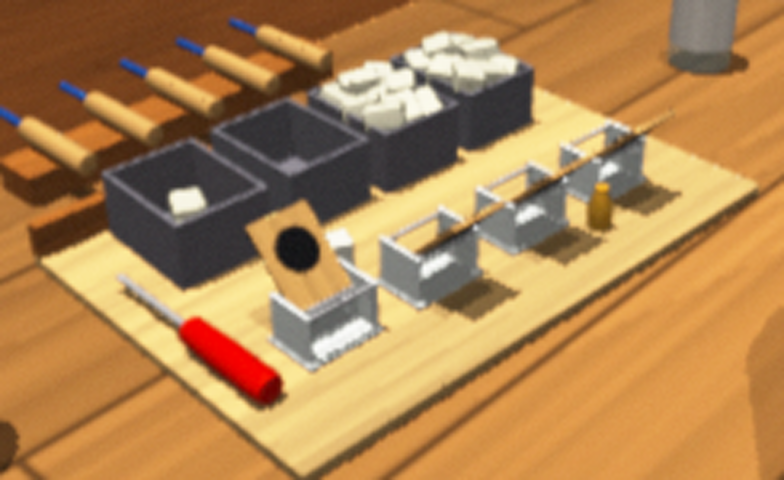

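Crops: the left tag has its disc up and needs to go to the bar. The second tag has its bar up, in front of the empty bin, so it's fine. The two right tags have their bars up and need the disc. The weight is at crop (530,448) and the marble at (260,290). Next I'll compute the hinge positions from the board's front edge and cross-check them with the bracket and tag features.

```bash
python3 - <<'E'
from h import *
t=lambda u,v:(140+(u+.5)/3.9-.5,115+(v+.5)/3.9-.5)
s=lambda u,v:(110+(u+.5)/3.2-.5,150+(v+.5)/3.2-.5)
L,Rr=ray('top',[t(28,485),t(740,540)],.012)
print('front',L,Rr,np.linalg.norm(L-Rr))
print('side front',ray('side',[s(304,478),s(757,187)],.012))
y=(L-Rr)/np.linalg.norm(L-Rr); x=np.array([y[1],-y[0],0]); mid=(L+Rr)/2
H=np.array([mid+x*.1+y*k+[0,0,.03] for k in(.1575,.0525,-.0525,-.1575)])
print('yaw',np.degrees(np.arctan2(x[1],x[0])),'H',H.round(4))
for n,z in [('bar2',(310,407)),('bar3',(463,418)),('bar4',(614,432)),('disc',(167,310))]:
    w=ray('top',t(*z),.042+.053*.6)[0]; i={'disc':0}.get(n) if n=='disc' else int(n[-1])-1
    print(n,((w-H[i])@x).round(4),((w-H[i])@y).round(4))
for n,p,z,i in[('edge1',(167,273),.095,0),('edge2',(311,441),.095,1),('edge3',(465,459),.095,2),('edge4',(614,470),.095,3),('weight',(530,448),.05,2),('marble',(260,287),.046,1)]:
    w=ray('top',t(*p),z)[0];print(n,((w-H[i])@x).round(4),((w-H[i])@y).round(4),w.round(4))
print('side disc',[ (round((w-H[0])@x,4),round((w-H[0])@y,4)) for w in ray('side',s(297,250),.042+.032)])
# two-view height of disc & weight top
for n,a,b in[('disc',t(167,310),s(297,250)),('weight',t(530,448),s(601,187))]:
    A=[(ray(c,p,0)[0],ray(c,p,.2)[0]) for c,p in(('top',a),('side',b))]
    d=[(q-p)/np.linalg.norm(q-p) for p,q in A]; M=sum(np.eye(3)-np.outer(e,e) for e in d)
    P=np.linalg.solve(M,sum((np.eye(3)-np.outer(e,e))@p[0] for e,p in zip(d,A)));print(n,P.round(4))
q=R.from_quat(robot.get_state()['tool_rot']).as_matrix();print(q.round(3))
E
```

```text
front [0.45836528 0.29815734 0.012     ] [ 0.42870112 -0.22098847  0.012     ] 0.5199926293897208
side front [[ 0.45648853  0.2987685   0.012     ]
 [ 0.42817595 -0.21456681  0.012     ]]
yaw -3.270343858293432 H [[ 0.5524  0.1901  0.042 ]
 [ 0.5464  0.0853  0.042 ]
 [ 0.5404 -0.0195  0.042 ]
 [ 0.5344 -0.1244  0.042 ]]
bar2 -0.0294 0.0015
bar3 -0.0289 0.0007
bar4 -0.0305 0.0011
disc 0.0299 0.0015
edge1 0.0533 -0.0005 [0.6055 0.1866 0.095 ]
edge2 -0.0527 -0.0034 [0.4936 0.0849 0.095 ]
edge3 -0.0567 -0.0026 [ 0.4836 -0.0189  0.095 ]
edge4 -0.0564 0.002 [ 0.4782 -0.1192  0.095 ]
weight -0.0457 -0.0482 [ 0.492 -0.065  0.05 ]
marble 0.054 0.0477 [0.603  0.1299 0.046 ]
side disc [(np.float64(0.03), np.float64(-0.0003))]
disc [0.5817 0.1893 0.075 ]
weight [ 0.4922 -0.0648  0.0523]
[[ 0.942  0.336 -0.001]
 [ 0.336 -0.942  0.002]
 [ 0.    -0.002 -1.   ]]
```

Everything agrees: board yaw is -3.3°, and the tag marks sit within 2 mm of where they should. I'll align the tool with the board, shut the fingers and head for the front of the right-hand tag.

The rows are not in the units I measure in: shifts go in shares of 50 mm and turns go in shares of pi rad. I convert before sending: -0.04 m is -0.8, 0.015 m is 0.3, 0.1333 rad is 0.0424.

Call:
shift_gripper --steps '[0,0,0.0424,0,0,0,0,0,0,0.0424,0,0,0,0,0,0,0.0424,0,0,0,0,0,0,0,0.3,-0.8,0,0,0,0,0,0.3,-0.8,0,0,0,0,0,0.3,-0.8,0,0,0,0,0,0.3,-0.8,0,0,0,0,0,0.3,-0.8,0,0]'

```text
t: 0.9
tcp_pos: [0.2966, -0.3913, 0.2307]
tool_rot: [1.0, -0.029, -0.0, -0.0]
ft_force: [1.8, -0.3, 0.4]
opening: 0.0002
finger_force: 0.0
```

```bash
cat >> h.py <<'E'
H=np.array([[.5524,.1901,.042],[.5464,.0853,.042],[.5404,-.0195,.042],[.5344,-.1244,.042]])
X=np.array([.9984,-.0571,0]);Y=np.array([.0571,.9984,0])
def rel():
    s=robot.get_state();d=s['tcp_pos']-H[3];print('t',s['t'],'rel4 bx,by,z',(d@X).round(4),(d@Y).round(4),s['tcp_pos'][2].round(4),'\n',R.from_quat(s['tool_rot']).as_matrix().round(3))
E
python3 -c "from h import *;rel()"
```

```text
t 0.9 rel4 bx,by,z -0.2222 -0.28 0.2307 
 [[ 0.998 -0.058 -0.   ]
 [-0.058 -0.998  0.001]
 [-0.    -0.001 -1.   ]]
```

Converted, -0.04 m is -0.8, 0.018 m is 0.36.

Call:
shift_gripper --steps '[0,0,0,0.36,-0.8,0,0,0,0,0,0.36,-0.8,0,0,0,0,0,0.36,-0.8,0,0,0,0,0,0.36,-0.8,0,0,0,0,0,0.36,-0.8,0,0,0,0,0,0.36,-0.8,0,0,0,0,0,0.36,-0.8,0,0,0,0,0,0,0,0,0]'

```text
t: 1.7
tcp_pos: [0.4393, -0.1165, 0.2309]
tool_rot: [1.0, -0.025, 0.0, -0.001]
ft_force: [-0.3, -1.0, -0.6]
opening: -0.0004
finger_force: 0.0
```

Call:
shift_gripper --steps '[0,0,0,0,0,0.8,0,0,0,0,0,0,0.8,0,0,0,0,0,0,0.8,0,0,0,0,0,0,0.74,0,0,0,0,0,0,0,0]'

```text
t: 2.2
tcp_pos: [0.4323, -0.1191, 0.0687]
tool_rot: [1.0, -0.029, -0.006, -0.002]
ft_force: [-0.9, -0.0, 0.4]
opening: -0.0002
finger_force: 0.0
```

```bash
python3 -c "
from h import *;rel();cv2.imwrite('pics/s1.png',camera('side')[120:330,110:430].repeat(2,0).repeat(2,1))"
```

```text
t 2.2 rel4 bx,by,z -0.1023 -0.0006 0.0687 
 [[ 0.998 -0.058 -0.013]
 [-0.058 -0.998  0.005]
 [-0.013 -0.005 -1.   ]]
```

View pics/s1.png

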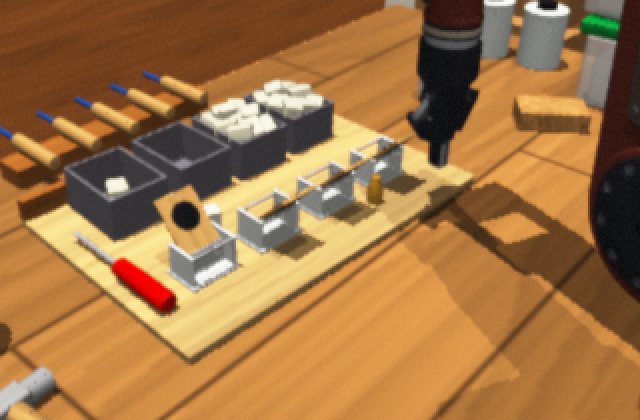

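The picture shows the fingertip just on the robot side of the right-hand tag, clear of the weight. I'll push slowly toward the bins.

Converted, 0.02 m is 0.4, 0.01 m is 0.2.

Call:
shift_gripper --steps '[0,0,0,0.4,0,-0.06,0,0,0,0,0.4,0,0,0,0,0,0,0.4,0,0,0,0,0,0,0.4,0,0,0,0,0,0,0.4,0,0,0,0,0,0,0.2,0,0,0,0,0,0,0,0,0,0,0,0,0,0,0,0,0]'

```text
t: 3.05
tcp_pos: [0.5479, -0.1275, 0.0783]
tool_rot: [1.0, -0.029, 0.0, 0.0]
ft_force: [-0.9, -0.3, -0.5]
opening: 0.0005
finger_force: 0.0
```

```bash
python3 -c "
from h import *;rel();cv2.imwrite('pics/s2.png',camera('side')[120:330,110:430].repeat(2,0).repeat(2,1))"
```

```text
t 3.05 rel4 bx,by,z 0.0137 -0.0023 0.0783 
 [[ 0.998 -0.057  0.   ]
 [-0.057 -0.998 -0.   ]
 [ 0.     0.    -1.   ]]
```

View pics/s2.png

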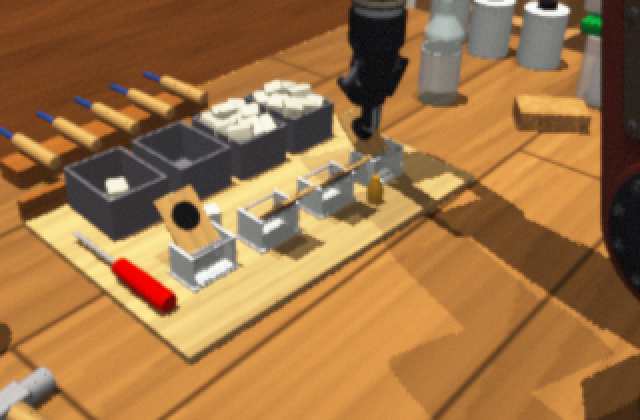

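The right-hand tag has fallen over to the bins. I'll back off, shift to the next tag and push that one.

Converted, -0.045 m is -0.9, -0.04 m is -0.8.

Call:
shift_gripper --steps '[0,0,0,-0.6,0,0,0,0,0,0,-0.8,0,0,0,0,0,0,-0.9,0,0,0,0,0,0,0,-0.7,0,0,0,0,0,0,-0.72,0,0,0,0,0,0,-0.72,0.06,0,0,0,0,0,0,0,0,0,0,0,0,0,0,0]'

```text
t: 3.9
tcp_pos: [0.4383, -0.0134, 0.0742]
tool_rot: [1.0, -0.027, -0.0, 0.0]
ft_force: [0.1, -0.2, 0.9]
opening: -0.0
finger_force: 0.0
```

```bash
python3 -c "from h import *;rel()"
```

```text
t 3.9 rel4 bx,by,z -0.1023 0.1054 0.0742 
 [[ 0.998 -0.055 -0.001]
 [-0.055 -0.998 -0.   ]
 [-0.001  0.    -1.   ]]
```

Converted, 0.02 m is 0.4, 0.015 m is 0.3.

Call:
shift_gripper --steps '[0,0,0,0.4,0,0,0,0,0,0,0.4,0,0,0,0,0,0,0.4,0,0,0,0,0,0,0.4,0,0,0,0,0,0,0.4,0,0,0,0,0,0,0.3,0,0,0,0,0,0,0,0,0,0,0,0,0,0,0,0,0]'

```text
t: 4.7
tcp_pos: [0.5533, -0.0214, 0.074]
tool_rot: [1.0, -0.029, -0.001, 0.0]
ft_force: [-0.5, -0.2, -0.8]
opening: 0.0002
finger_force: 0.0
```

Call:
shift_gripper --steps '[0,0,0,-0.6,0,0,0,0,0,0,-0.8,0,0,0,0,0,0,-0.6,0,0,0,0,0,0,0,0,-0.8,0,0,0,0,0,0,-0.8,0,0,0,0,0,0,-0.6,0,0,0,0,0,0,0,0]'

```text
t: 5.4
tcp_pos: [0.4566, -0.0156, 0.1891]
tool_rot: [1.0, -0.029, 0.005, 0.001]
ft_force: [0.3, -0.7, 0.2]
opening: -0.0001
finger_force: 0.0
```

```bash
python3 -c "from h import *;rel()"
```

```text
t 5.4 rel4 bx,by,z -0.0839 0.1042 0.1891 
 [[ 0.998 -0.057  0.009]
 [-0.057 -0.998 -0.002]
 [ 0.009  0.002 -1.   ]]
```

Converted, -0.03 m is -0.6, 0.0245 m is 0.49.

Call:
shift_gripper --steps '[0,0,0,0.49,-0.6,0,0,0,0,0,0.49,-0.6,0,0,0,0,0,0.49,-0.6,0,0,0,0,0,0.49,-0.6,0,0,0,0,0,0.49,-0.6,0,0,0,0,0,0.49,-0.6,0,0,0,0,0,0.49,-0.6,0,0,0,0,0,0,0,0,0]'

```text
t: 6.2
tcp_pos: [0.6382, 0.1877, 0.182]
tool_rot: [1.0, -0.027, -0.001, -0.0]
ft_force: [0.4, -0.4, -0.3]
opening: -0.0001
finger_force: 0.0
```

```bash
python3 -c "
from h import *;rel();cv2.imwrite('pics/s3.png',camera('side')[120:330,110:430].repeat(2,0).repeat(2,1))"
```

```text
t 6.2 rel4 bx,by,z 0.0858 0.3176 0.182 
 [[ 0.999 -0.055 -0.001]
 [-0.055 -0.999  0.001]
 [-0.001 -0.001 -1.   ]]
```

View pics/s3.png

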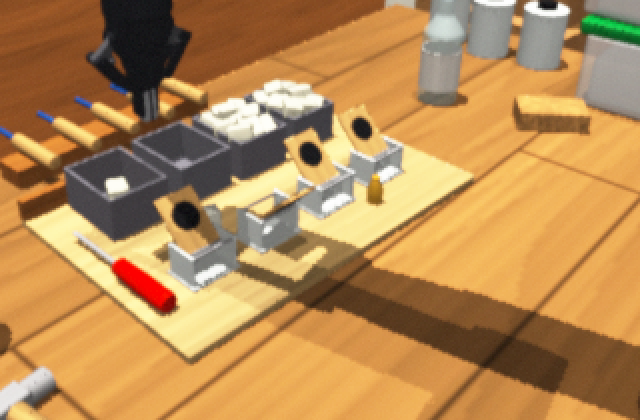

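Both right tags show their discs. The gripper hangs above the gap behind the left tag, so I'll lower it and push toward the robot.

Converted, 0.035 m is 0.7, 0.034 m is 0.68.

Call:
shift_gripper --steps '[0,0,0,0.02,0.04,0.7,0,0,0,0,0,0,0.7,0,0,0,0,0,0,0.68,0,0,0,0,0,0,0,0,0,0,0,0,0,0,0]'

```text
t: 6.75
tcp_pos: [0.6365, 0.1819, 0.0793]
tool_rot: [1.0, -0.029, -0.002, 0.0]
ft_force: [0.2, 0.6, 0.2]
opening: -0.0003
finger_force: 0.0
```

```bash
python3 -c "from h import *;rel()"
```

```text
t 6.75 rel4 bx,by,z 0.0844 0.3117 0.0793 
 [[ 0.998 -0.058 -0.004]
 [-0.058 -0.998 -0.001]
 [-0.004  0.001 -1.   ]]
```

Call:
shift_gripper --steps '[0,0,0,-0.4,0,0,0,0,0,0,-0.4,0,0,0,0,0,0,-0.4,0,0,0,0,0,0,-0.4,0,0,0,0,0,0,-0.4,0,0,0,0,0,0,0,0,0,0,0,0,0,0,0,0,0]'

```text
t: 7.45
tcp_pos: [0.5404, 0.189, 0.0829]
tool_rot: [1.0, -0.029, 0.003, -0.0]
ft_force: [0.9, 0.1, 0.3]
opening: 0.0
finger_force: 0.0
```

```bash
python3 -c "from h import *;rel()"
```

```text
t 7.45 rel4 bx,by,z -0.0119 0.3133 0.0829 
 [[ 0.998 -0.057  0.005]
 [-0.057 -0.998  0.001]
 [ 0.005 -0.001 -1.   ]]
```

Now back off toward the bins, raise, and move clear to check.

Converted, -0.045 m is -0.9, 0.04 m is 0.8.

Call:
shift_gripper --steps '[0,0,0,0.6,0,0,0,0,0,0,0.8,0,-0.2,0,0,0,0,0,0,-0.9,0,0,0,0,0,0,-0.9,0,0,0,0,0,0,-0.9,0,0,0,0,0,0,0,0,0,0,0,0,0,0,0,0,0,0,0,0,0,0]'

```text
t: 8.25
tcp_pos: [0.6084, 0.1845, 0.2247]
tool_rot: [1.0, -0.029, -0.0, 0.0]
ft_force: [-0.5, 1.2, -0.1]
opening: -0.0002
finger_force: 0.0
```

```bash
python3 -c "
from h import *;rel();a=camera('side')[120:330,110:430];b=camera('top')[100:310,100:420];cv2.imwrite('pics/s4.png',cv2.resize(np.vstack([a,b]),None,fx=1.4,fy=1.4))"
```

```text
t 8.25 rel4 bx,by,z 0.0563 0.3127 0.2247 
 [[ 0.998 -0.057 -0.001]
 [-0.057 -0.998 -0.   ]
 [-0.001  0.    -1.   ]]
```

View pics/s4.png

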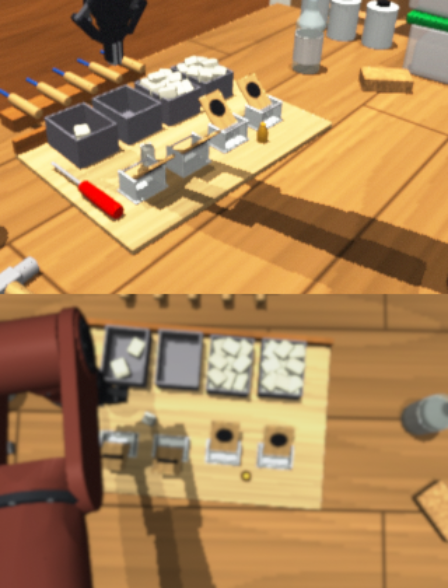

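The two right tags show their discs and the two left tags lie toward the robot. The weight, marble and bins haven't moved, and the arm is clear, so I'll hand in.

```bash
python3 -c "from rig import robot, job, camera, camera_info;print(job.sign_off())"
```

```text
the job is handed in; nothing more can be done
None
```

I handed the job in after 8.25 s: the two full bins show the disc and the part-filled and empty bins show the bar, and in the last pictures nothing else had visibly moved; sign-off returned no verdict.

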